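# Prove the bench socket: trip test, reset, tester held home

## Task

Prove this bench socket before it is used: press the yellow test button so that the black breaker lever drops, then push the lever back on until it stays up by itself. Then take the blue socket tester, set it in the blue socket with the white key turned to the keyway so that the key slips in, and push it fully home against the sprung contacts. Its lamps can be read only while it is held in, so finish still gripping it and pressing it home (do not let go), and leave the mug, the roll of tape and the tin where they stand.

Things in the scene. Friction and masses are not known exactly. Their poses are not given: they have to be found in the camera images.
- outlet: grey outlet box fixed to the bench, 128 (x) x 176 (y) x 83 mm; place and yaw (-0.1 to 0.35 rad) vary. Origin: middle of its underside; x to its back, y to its left, z up. The blue socket is on its left (42 mm from the origin along +y), the white breaker cover on its right (middle 46 mm along -y; 108 x 74 mm, top 95 mm above the bench) with the yellow button in front and the black lever behind.
- button_top (a point): middle of the top of the yellow test button: round, 17 mm across, 8 mm proud of its black bezel, 107 mm above the bench. Only its position is useful. Pressed straight down.
- test_button (a joint): travel of the test button, m: 0 out, 0.0055 fully in. It trips the breaker at about 0.002; 2 N to start, 5.5 N to go fully in; springs back.
- lever_tip (a point): middle of the free end of the black breaker lever, 38 mm from its pivot. Lever 22 mm wide (along the box's x), 9 mm thick, standing 28 mm out of the cover; pivot 90 mm above the bench, 55 mm behind the button (box +x). Its end swings along the box's y. Only the position of this point is useful: its axes turn with the lever.
- breaker_lever (a joint): angle of the lever, rad: about 0.06 on and latched (leaning 0.45 rad away from the socket, to the box's -y), 1.05 tripped (leaning 0.55 rad towards the socket, +y). A catch keeps it on until the test button is pressed, then a spring throws it over. To reset, push it along the box's -y (4 to 10 N) on to its stop at -0.15 and let go: the catch then holds it at about 0.06.
- socket_mouth (a point): middle of the mouth of the blue round socket, level with the top of its rim (104.5 mm above the bench, 73 mm outside diameter, 21 mm above the box's top). Bore 48.6 mm. The 11 mm wide keyway cut into the bore lies on the point's -x side, marked by a white dash on the rim. Axes are the box's.
- socket_contact (a joint): how far the sprung black contact face in the socket is pressed, m: 0 at rest (20 mm below the rim), 0.010 with the tester fully home. It pushes back with 6 N at first and 13 N at home, and lifts the tester about 10 mm out again if it is let go.
- tester_grip (a point): middle of the round black grip of the socket tester: on its axis, 74 mm above its foot. Grip 44 mm across, from 38 to 104 mm above the foot; may be gripped from above at any angle. Tester 104 mm tall, 0.17 to 0.33 kg, standing upright on its nose at the start. A white stripe up the grip marks the side of the key, the point's -x; z points up the grip.
- tester_nose (a point): middle of the tester's foot, on its axis; axes as tester_grip. Nose 46 mm across, 30 mm long, under a blue 67 mm collar that stops on the socket's rim when home. The white key (8 mm wide, 5.5 mm proud, -x side) starts 8 mm above the foot with a round end: the nose enters 8 mm at any angle, then the key lies on the rim until it is within about 0.1 rad of the keyway.
- mug: white mug, 81 x 110 x 61 mm, bystander; origin in the middle of its underside. Not to be moved.
- tape_roll: roll of black tape, 58 mm across, 19 mm high, lying flat, bystander; origin in the middle of its underside. Not to be moved.
- tin: tin, 76 mm across, 58 mm high, bystander; origin in the middle of its underside. Not to be moved.

How it is judged:
By the outcome, as a careful person would: the job done as asked, in the order asked, and still so for the second after the job is handed in, while the arm keeps its last pose, push and grip.
It also fails if it takes over 53 s, if anything falls off the work surface, if the arm or the gripper's body presses on something with over 40 N, if the wrist force passes 120 N, or if a joint passes its speed limit or range.

## Robot

A 6-joint arm with a two-finger parallel gripper is mounted at the origin on a cart in front of the work surface, level with it; the furniture and walls round the work are solid. World frame = base frame: x ahead of the robot, y to its left, z up, the work surface at z = 0. Lengths are in m, angles in rad, forces in N, time in s.
With the tool pointing down it reaches from about 0.3 to 0.875 m from the base axis. Payload 4.2 kg.
Tool frame: the origin (TCP) lies at the very end of the fingers, on their centre line; the grasp point (between the pads) lies 19 mm behind it; z points along the fingers, y is the line along which they close (so a half turn about z gives the same grasp; the last joint's range is limited). The gripper opens to 85 mm and grips with 20 to 120 N. Pads are 22 mm wide; open, the fingers measure 114 mm over their backs; the gripper's body (76 mm by 85 mm) begins 54 mm behind the grasp point. The pads swing forward as they close: fully open they stand 13 mm farther back than shut.
Start: joints at [-1.163, 0.32, 1.565, -0, 1.257, -0.02], TCP at [0.239, -0.523, 0.231] pointing down, gripper open.
Joint ranges: [-3.11, 3.11], [-0.84, 2.01], [0.21, 2.61], [-1.34, 4.49], [0.05, 2.63], [-2.56, 2.56]. Speed limits (rad/s): [2.57, 2.57, 3.14, 3.14, 3.14, 3.14].

## Interface

Orientations are given as a unit quaternion [x, y, z, w].
In Python, from workcell import monitor, cams, env gives the robot as it stands. The module is installed in compiled form; this text tells all that it offers.
- The arm moves only by the shell command python3 -m creep 'ROWS' [OPENING] [FORCE]. ROWS is JSON, a list of rows, each an object with "xyz": the shift along the world's x, y, z in m, a list of three; "turn": the turn about the world's z in rad. In form: [{"xyz": [x, y, z], "turn": turn}, ...]. A call has 1 to 5 rows; each row shifts and turns the commanded pose from where the row before left it; what a row does not reach is not made up. A row lasts 1/12 s, in which the tool goes at most 41.7 mm and 7.16 degrees, less where a joint would pass 70% of its speed; a pose out of reach is approached as far as the arm can. A call with a gripper value outside its range is refused whole. OPENING is the closure, from -1 (fully open) to 1 (shut), so that 0 is half open, set as the call begins (- or left out, the last holds). The fingers move at their own pace and stop on an object; FORCE is the grip in N (left out, the last holds). Time passes only in rows, so rows that do not move let the fingers close. It gives the time, the measured TCP pose, the force, the opening and the grip force at its end, in the units of the state.
- monitor.read_state(): the state, without advancing time (a new reading comes with each control period).
- cams.get_image(name): name is "scene" or "side" or "wrist"; returns the picture (420x560x3 uint8, red, green, blue); there is no depth.
- cams.camera_params(name): a dict with "fx", "fy", "cx", "cy" (pixels), "k1" (the pictures are not rectified: a ray, as slopes to the right and down, at radius r is drawn at 1 + k1 r^2 times it, then the intrinsics apply), "view" (4x4, takes a point from world to camera coordinates). Camera axes: x right, y up, looking along -z (the intrinsics and any distortion apply to the point x, -y, -z); pixel columns grow to the right and rows downward; lengths in m; the calibration is good to about 2 mm. A picture is of the moment at which its call begins: read the wrist's pose just before it. camera_params takes no time and is no camera call; for the wrist camera it gives the pose at the moment of the call.
- env.hand_in(): hands the job in; it is judged then, once.
Trained networks look in the newest picture that a camera, given by its name, has taken for a name from the list of things; names that differ only in an ending like _2 or _b are one class to them, and where a whole thing is asked for, a point or a joint stands for the part that bears it (a point fixed in the world has none). Each returns a list of dicts, best first, with "p" (0 to 1); they miss things now and then, are a little off and sometimes report something else, mostly with a low value. They report only what shows in the picture. A call takes as long as a camera call.
- cams.find_in(camera, query): "xyz" ([x, y, z] in m, in the coordinates of the camera as it stood for that picture, good to about 4 mm: the middle of the surface that is visible of it).
- cams.pinpoint(camera, query): "xyz" ([x, y, z] in m, in the coordinates of the camera as it stood for that picture, good to about 4 mm: a listed point, or the origin of a listed thing).
The state is a dict: "time_s": time; "qpos": joint angles; "qd": joint speeds; "tau": joint torques, N m; "tool_pos": TCP position; "eef_rot": TCP orientation; "wrist_force": force on the tool from outside, world axes, zero at the start; "ft_torque": the same for the moment, N m; "gripper_width": finger opening in m; "gripper_force": force on a finger pad.
Only numpy, scipy, OpenCV 4.12 (cv2) and the standard library are available. Lean on these libraries where they do the work, as an engineer would, in place of code of your own. Each camera call takes 0.05 s, during which the arm holds its last target. There are 200 camera calls.

## Working session

There is one attempt and no reset: what is moved stays moved. The work goes in short steps, Python scripts to look and compute and a shell command to move; the robot and the scene stay as the last step left them, time stands still between calls to the robot, and variables do not carry over. Pictures are saved under pics/ and viewed, at most 12 in all, crops included, and the job is handed in when it is done.

```bash
mkdir -p pics; cat > h.py <<'E'
import numpy as np, cv2
from workcell import monitor, cams, env
def toworld(cam,p,V=None):
    V=np.array(cams.camera_params(cam)["view"]) if V is None else V
    return (np.linalg.inv(V)@np.r_[p,1])[:3]
def snap(cam,fn=None):
    V=np.array(cams.camera_params(cam)["view"]); im=cams.get_image(cam)
    if fn: cv2.imwrite(fn,im[:,:,::-1])
    return im,V
def ray(cam,uv,V):
    c=cams.camera_params(cam); d=np.array([(uv[0]-c["cx"])/c["fx"],(uv[1]-c["cy"])/c["fy"]]); s=d.copy()
    for _ in range(20): s=d/(1+c["k1"]*(s@s))
    W=np.linalg.inv(V); v=W[:3,:3]@np.array([s[0],-s[1],-1]); return W[:3,3],v/np.linalg.norm(v)
def meet(rays):
    A=np.zeros((3,3));b=np.zeros(3)
    for o,v in rays:
        P=np.eye(3)-np.outer(v,v);A+=P;b+=P@o
    return np.linalg.solve(A,b)
def pts(cam,names,V):
    for n in names:
        r=cams.pinpoint(cam,n)
        print(cam,n,[(round(x["p"],2),np.round(toworld(cam,x["xyz"],V),4).tolist()) for x in r[:2]])
E
python3 - <<'E'
from h import *
print(monitor.read_state())
for c in ["scene","side"]:
    im,V=snap(c,f"pics/{c}0.png")
    pts(c,["outlet","button_top","lever_tip","socket_mouth","tester_grip","tester_nose","mug","tape_roll","tin"],V)
print(monitor.read_state()["time_s"])
a=cv2.imread("pics/scene0.png");b=cv2.imread("pics/side0.png")
E
```

```text
{'time_s': 0.0, 'qpos': array([-1.16298260e+00,  3.20314381e-01,  1.56571160e+00,  2.73134598e-05,
        1.25738064e+00, -1.99990244e-02]), 'qd': array([-0.000434  , -0.0018144 ,  0.00099109,  0.00069281, -0.00098718,
       -0.00171314]), 'tau': array([-3.13977362e-03, -4.15531254e+01, -2.34163928e+01, -4.12075724e-05,
        8.28875578e-03, -1.98293316e-05]), 'tool_pos': array([ 0.23837311, -0.52272859,  0.2304567 ]), 'eef_rot': array([ 9.77209626e-01,  2.12274644e-01, -1.62026483e-04, -8.92488170e-04]), 'wrist_force': array([ 0.00716167, -0.33594742, -0.28168711]), 'ft_torque': array([-0.00732334, -0.0465013 , -0.01281689]), 'gripper_force': 0.0, 'gripper_width': 0.08549336341482651}
scene outlet [(0.56, [0.6358, 0.1997, -0.0039])]
scene button_top [(0.44, [0.617, 0.144, 0.1094])]
scene lever_tip [(0.47, [0.6742, 0.1417, 0.123]), (0.26, [0.5166, 0.3887, 0.003])]
scene socket_mouth [(0.91, [0.6189, 0.2345, 0.1016]), (0.44, [0.4685, 0.2576, 0.0013])]
scene tester_grip [(0.98, [0.5082, 0.3836, 0.0739]), (0.21, [0.6362, 0.1968, -0.0047])]
scene tester_nose [(0.82, [0.5146, 0.3872, 0.002])]
scene mug [(0.69, [0.5433, -0.193, 0.0002])]
scene tape_roll [(0.48, [0.6208, 0.0265, 0.0063])]
scene tin [(0.67, [0.4662, 0.2598, -0.0025])]
side outlet [(0.85, [0.6381, 0.1938, -0.0042])]
side button_top [(0.47, [0.6185, 0.1479, 0.1054])]
side lever_tip [(0.61, [0.6711, 0.141, 0.1218])]
side socket_mouth [(0.85, [0.6272, 0.2419, 0.1038])]
side tester_grip [(0.86, [0.514, 0.3874, 0.0726])]
side tester_nose [(0.8, [0.513, 0.39, -0.0019])]
side mug [(0.94, [0.5424, -0.1948, -0.0039])]
side tape_roll [(0.59, [0.6202, 0.0246, -0.0026])]
side tin [(0.83, [0.4675, 0.2595, 0.0003])]
1.0
```

View pics/scene0.png

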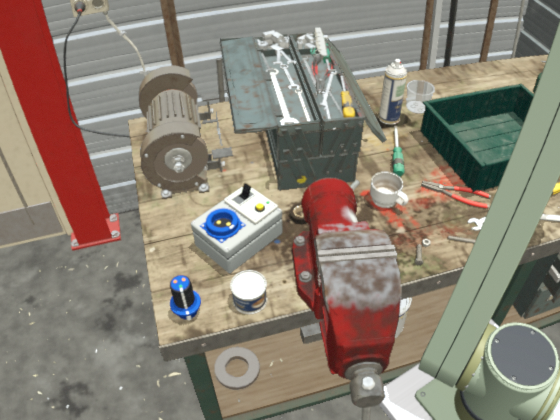

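View pics/side0.png

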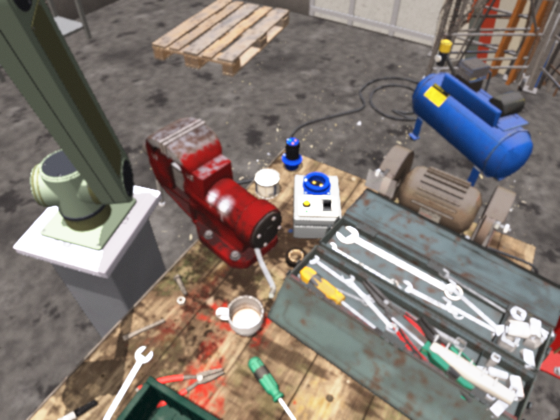

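Scene: outlet near (238,228), with the button at (260,208), the lever at (245,192) and the socket at (222,222). The tester is at (182,298) and the tin at (249,290). A big red vise stands between the arm and the outlet, at about (345,280). The side view agrees. I'll estimate the vise height and go up first.

```bash
python3 - <<'E'
from h import *
S=np.array(cams.camera_params("scene")["view"]);D=np.array(cams.camera_params("side")["view"])
for a,b in [((333,183),(276,215)),((318,225),(225,160)),((365,385),(165,135)),((358,240),(200,200))]:
    r=[ray("scene",a,S),ray("side",b,D)]; print(np.round(meet(r),3))
E
python3 -m creep '[{"xyz":[0,0.015,0.038],"turn":0},{"xyz":[0,0.015,0.038],"turn":0},{"xyz":[0.01,0.02,0.034],"turn":0},{"xyz":[0.01,0.02,0.034],"turn":0},{"xyz":[0.01,0.02,0.034],"turn":0}]' 1
```

```text
[0.554 0.005 0.165]
[0.406 0.124 0.217]
[0.139 0.236 0.152]
[0.372 0.037 0.149]
time_s: 1.42
tool_pos: [0.2685, -0.4321, 0.4112]
eef_rot: [0.977, 0.212, 0.0, 0.0]
wrist_force: [1.1, 0.1, 0.2]
gripper_width: 0.0258
gripper_force: 0.0
```

```bash
python3 -m creep '[{"xyz":[0.022,0.035,0],"turn":-0.02},{"xyz":[0.022,0.035,0],"turn":-0.02},{"xyz":[0.022,0.035,0],"turn":-0.02},{"xyz":[0.022,0.035,0],"turn":-0.02},{"xyz":[0.022,0.035,0],"turn":-0.02}]' | head -2; python3 -m creep '[{"xyz":[0.022,0.035,0],"turn":-0.02},{"xyz":[0.022,0.035,0],"turn":-0.02},{"xyz":[0.022,0.035,0],"turn":-0.02},{"xyz":[0.022,0.035,0],"turn":-0.02},{"xyz":[0.022,0.035,0],"turn":-0.02}]'|head -2;  python3 -m creep '[{"xyz":[0.02,0.035,-0.01],"turn":0},{"xyz":[0.02,0.035,-0.01],"turn":0},{"xyz":[0.02,0.035,-0.01],"turn":0},{"xyz":[0.02,0.035,-0.01],"turn":0},{"xyz":[0.01,0.035,-0.01],"turn":0}]'
python3 - <<'E'
from h import *
im,V=snap("wrist","pics/w1.png"); s=monitor.read_state()
print(s["tool_pos"],s["time_s"],np.round(np.linalg.inv(V),3))
pts("wrist",["outlet","button_top","lever_tip","socket_mouth","tester_grip"],V)
E
```

```text
time_s: 1.83
tool_pos: [0.379, -0.2564, 0.4096]
time_s: 2.25
tool_pos: [0.4891, -0.0812, 0.4096]
time_s: 2.67
tool_pos: [0.5802, 0.0938, 0.3582]
eef_rot: [0.994, 0.114, 0.0, 0.0]
wrist_force: [-0.4, 0.1, -0.4]
gripper_width: 0.0001
gripper_force: 0.0
[0.58015467 0.10011002 0.35520978] 2.7167 [[ 0.227  0.921  0.318  0.662]
 [-0.974  0.214  0.074  0.114]
 [-0.    -0.327  0.945  0.501]
 [ 0.     0.     0.     1.   ]]
wrist outlet [(0.7, [0.6316, 0.1919, -0.001])]
wrist button_top [(0.47, [0.6137, 0.1421, 0.1046])]
wrist lever_tip [(0.83, [0.6729, 0.1418, 0.126])]
wrist socket_mouth [(0.66, [0.6265, 0.2352, 0.1058])]
wrist tester_grip [(0.36, [0.6323, 0.191, -0.0048])]
```

View pics/w1.png

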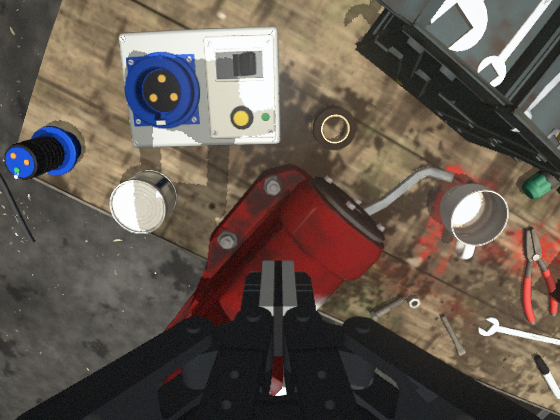

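Wrist view: box corners at (120,30) and (277,28), socket centre about (161,90), button (241,118), lever (243,64). The tester is on the left at (20,160), and its key side isn't visible yet. Next I compute plane intersections and take a second wrist view nearer.

```bash
cat >> h.py <<'E'
def onz(cam,uv,V,z):
    o,v=ray(cam,uv,V); return o+v*(z-o[2])/v[2]
def blob(im,lo,hi,box):
    h=cv2.cvtColor(im,cv2.COLOR_RGB2HSV); m=cv2.inRange(h,lo,hi); k=np.zeros_like(m); x0,y0,x1,y1=box; k[y0:y1,x0:x1]=m[y0:y1,x0:x1]
    n,l,s,c=cv2.connectedComponentsWithStats(k); i=1+np.argmax(s[1:,4]); return c[i],s[i].tolist(),(l==i)
YEL=((22,120,120),(38,255,255)); BLU=((100,120,50),(125,255,255))
E
python3 - <<'E'
from h import *
np.set_printoptions(precision=4,suppress=True)
im=cv2.imread("pics/w1.png")[:,:,::-1].copy(); V=np.array(cams.camera_params("wrist")["view"])
c,s,_=blob(im,*YEL,(215,95,262,140)); print(c,s,onz("wrist",c,V,.107))
c,s,m=blob(im,*BLU,(110,35,215,140)); print(c,s,onz("wrist",c,V,.1045))
P=[onz("wrist",p,V,.083) for p in [(120,30),(277,28)]]; d=P[0]-P[1]; print(P,np.linalg.norm(d),"yaw",-np.arctan2(d[0],d[1]))
print("dash",onz("wrist",(161,122),V,.1045),"lever",onz("wrist",(243,64),V,.124))
im4=cv2.resize(im[20:150,110:285],None,fx=4,fy=4,interpolation=cv2.INTER_CUBIC); cv2.imwrite("pics/w1z.png",im4[:,:,::-1])
E
```

```text
[240.5947 117.8421] [233, 110, 16, 16, 190] [0.6141 0.141  0.107 ]
[162.1164  88.8692] [125, 52, 74, 76, 3478] [0.6255 0.2292 0.1045]
[array([0.6761, 0.2907, 0.083 ]), array([0.7135, 0.1238, 0.083 ])] 0.17100477496127614 yaw 0.22068140530187313
dash [0.5904 0.2256 0.1045] lever [0.6683 0.1478 0.124 ]
```

View pics/w1z.png

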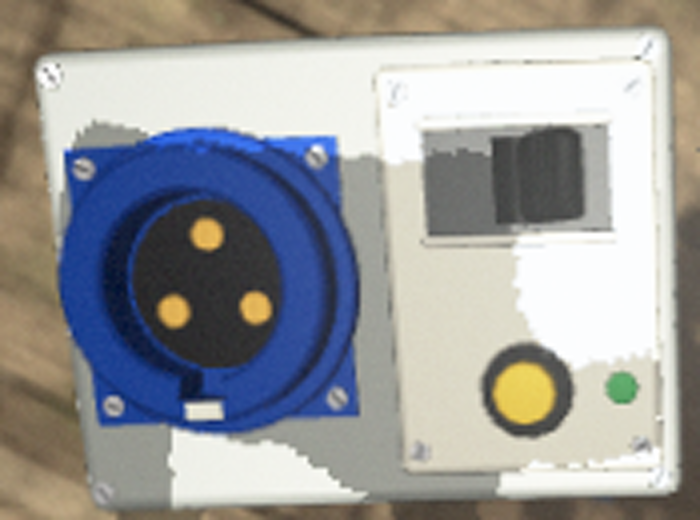

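Zoomed view: the socket keyway dash is on the robot side (-x), with the lever up at the back and the button clear. Now I move over the button and partway down.

```bash
python3 -m creep '[{"xyz":[0.01,0.01,-0.03],"turn":0},{"xyz":[0.01,0.01,-0.035],"turn":0},{"xyz":[0.01,0.01,-0.035],"turn":0},{"xyz":[0.004,0.01,-0.035],"turn":0},{"xyz":[0,0.001,-0.03],"turn":0}]'
python3 - <<'E'
from h import *
np.set_printoptions(precision=4,suppress=True)
im,V=snap("wrist","pics/w2.png"); s=monitor.read_state(); print(s["tool_pos"],s["wrist_force"])
c,st,_=blob(im,*YEL,(0,0,560,420)); print(c,st,onz("wrist",c,V,.107))
pts("wrist",["button_top","lever_tip","socket_mouth"],V)
im1=cv2.imread("pics/w1.png")
E
```

```text
time_s: 3.38
tool_pos: [0.6129, 0.1324, 0.193]
eef_rot: [0.994, 0.113, 0.0, -0.0]
wrist_force: [-0.4, -0.1, -0.8]
gripper_width: -0.0003
gripper_force: 0.0
[0.6091 0.1312 0.1866] [-3.0745 -0.4816 -4.4466]
[263.187 203.437] [251, 192, 25, 24, 460] [0.6164 0.144  0.107 ]
wrist button_top [(0.83, [0.6152, 0.1443, 0.108])]
wrist lever_tip [(0.92, [0.6752, 0.1371, 0.126])]
wrist socket_mouth [(0.7, [0.6261, 0.2338, 0.1035])]
```

View pics/w2.png

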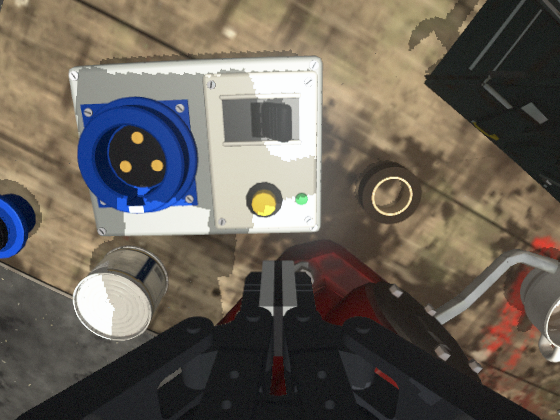

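Close view: button at (263,203), lever at (272,121), socket dash at (137,209). Let me check the state settles and there's no contact.

```bash
python3 -m creep '[{"xyz":[0,0,0],"turn":0},{"xyz":[0,0,0],"turn":0}]'
```

```text
time_s: 3.75
tool_pos: [0.614, 0.1323, 0.1976]
eef_rot: [0.994, 0.113, 0.003, -0.0]
wrist_force: [0.5, -0.6, -1.2]
gripper_width: 0.0002
gripper_force: 0.0
```

```bash
python3 -m creep '[{"xyz":[0.002,0.0105,-0.03],"turn":0},{"xyz":[0,0,-0.025],"turn":0},{"xyz":[0,0,-0.014],"turn":0},{"xyz":[0,0,-0.009],"turn":0},{"xyz":[0,0,-0.006],"turn":0}]';python3 -m creep '[{"xyz":[0,0,-0.003],"turn":0},{"xyz":[0,0,-0.003],"turn":0},{"xyz":[0,0,-0.002],"turn":0},{"xyz":[0,0,0],"turn":0}]'
```

```text
time_s: 4.17
tool_pos: [0.6151, 0.1432, 0.1109]
eef_rot: [0.994, 0.114, 0.001, -0.0]
wrist_force: [0.7, 0.6, 0.5]
gripper_width: 0.0001
gripper_force: 0.0
time_s: 4.5
tool_pos: [0.6154, 0.1433, 0.1034]
eef_rot: [0.994, 0.114, 0.001, 0.0]
wrist_force: [-0.1, -1.3, 1.7]
gripper_width: -0.0005
gripper_force: 0.7
```

```bash
python3 -m creep '[{"xyz":[0,0,-0.002],"turn":0},{"xyz":[0,0,-0.001],"turn":0},{"xyz":[0,0,0],"turn":0}]';python3 - <<'E'
from h import *
im,V=snap("wrist","pics/w3.png"); print(monitor.read_state()["wrist_force"])
pts("wrist",["lever_tip"],V)
E
```

```text
time_s: 4.75
tool_pos: [0.6155, 0.1433, 0.101]
eef_rot: [0.994, 0.114, 0.001, 0.0]
wrist_force: [-1.0, -0.8, 8.1]
gripper_width: -0.0
gripper_force: 4.0
[-1.11186235 -1.62195839  7.95235329]
wrist lever_tip []
```

```bash
python3 -m creep '[{"xyz":[0,0,0.03],"turn":0},{"xyz":[0,0,0.032],"turn":0},{"xyz":[0.015,0.02,0],"turn":0},{"xyz":[0.015,0.02,0],"turn":0},{"xyz":[0.0133,0.018,0],"turn":0}]';python3 - <<'E'
from h import *
im,V=snap("wrist","pics/w4.png"); print(monitor.read_state()["tool_pos"])
pts("wrist",["lever_tip","button_top","socket_mouth"],V)
E
```

```text
time_s: 5.27
tool_pos: [0.6587, 0.2022, 0.1623]
eef_rot: [0.994, 0.113, 0.001, -0.0]
wrist_force: [-0.6, -0.0, -0.4]
gripper_width: 0.0004
gripper_force: 0.0
[0.66090092 0.20584116 0.16135787]
wrist lever_tip [(0.89, [0.6637, 0.1724, 0.1218])]
wrist button_top [(0.83, [0.6153, 0.1429, 0.1086])]
wrist socket_mouth [(0.73, [0.6262, 0.2371, 0.102])]
```

View pics/w4.png

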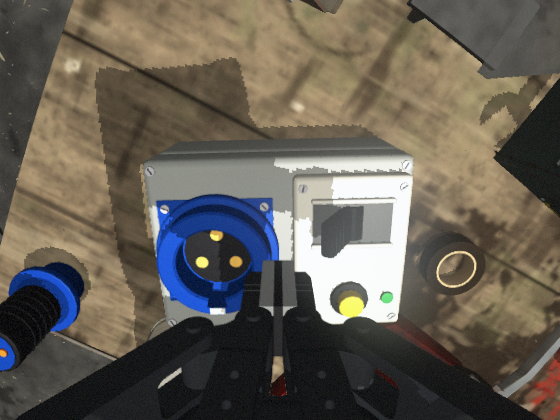

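The lever has dropped (it leans towards the socket, tip at about (335,245)), and the fingers are on its socket side. Now down, then push along -ey.

```bash
python3 -m creep '[{"xyz":[0,0,-0.025],"turn":0},{"xyz":[0,0,-0.016],"turn":0},{"xyz":[0,0,-0.008],"turn":0},{"xyz":[0.0013,-0.0059,0],"turn":0},{"xyz":[0.0022,-0.0098,0],"turn":0}]';python3 -m creep '[{"xyz":[0.0013,-0.0059,0],"turn":0},{"xyz":[0.0013,-0.0059,0],"turn":0},{"xyz":[0.0013,-0.0059,0],"turn":0},{"xyz":[0,0,0],"turn":0}]'
```

```text
time_s: 5.88
tool_pos: [0.6603, 0.187, 0.113]
eef_rot: [0.994, 0.113, -0.001, -0.002]
wrist_force: [-8.7, 11.7, 18.1]
gripper_width: 0.0002
gripper_force: 9.7
time_s: 6.22
tool_pos: [0.6664, 0.1667, 0.114]
eef_rot: [0.994, 0.113, 0.002, -0.0]
wrist_force: [-0.1, 2.7, 1.8]
gripper_width: -0.0002
gripper_force: 1.4
```

```bash
python3 -m creep '[{"xyz":[0.0009,-0.0039,0],"turn":0},{"xyz":[0.0009,-0.0039,0],"turn":0},{"xyz":[0,0,0],"turn":0}]';python3 -m creep '[{"xyz":[0.0007,-0.0029,0],"turn":0},{"xyz":[0.0007,-0.0029,0],"turn":0},{"xyz":[0,0,0],"turn":0}]'
```

```text
time_s: 6.47
tool_pos: [0.6672, 0.1589, 0.1121]
eef_rot: [0.994, 0.114, -0.0, 0.001]
wrist_force: [-1.1, 1.0, 1.4]
gripper_width: 0.0
gripper_force: 0.8
time_s: 6.72
tool_pos: [0.6681, 0.1535, 0.1118]
eef_rot: [0.994, 0.113, -0.001, 0.0]
wrist_force: [0.2, 0.4, -0.3]
gripper_width: -0.0001
gripper_force: 0.7
```

```bash
python3 - <<'E'
from h import *
im,V=snap("side"); pts("side",["lever_tip"],V); cv2.imwrite("pics/s5.png",cv2.resize(im[150:250,260:380],None,fx=5,fy=5,interpolation=cv2.INTER_CUBIC)[:,:,::-1])
im,V=snap("wrist","pics/w5.png"); pts("wrist",["lever_tip"],V);s=monitor.read_state();print(s["wrist_force"],s["tool_pos"])
a=cv2.resize(im[130:330,200:460],None,fx=2.3,fy=2.3)[:,:,::-1]; b=cv2.imread("pics/s5.png")[:460,100:300]
cv2.imwrite("pics/c5.png",np.hstack([a,b]))
E
```

```text
side lever_tip [(0.43, [0.6736, 0.1352, 0.1164])]
wrist lever_tip [(0.79, [0.6758, 0.1339, 0.1221])]
[-1.36319234  2.8958281   1.13499713] [0.66802365 0.15424111 0.11209205]
```

View pics/c5.png

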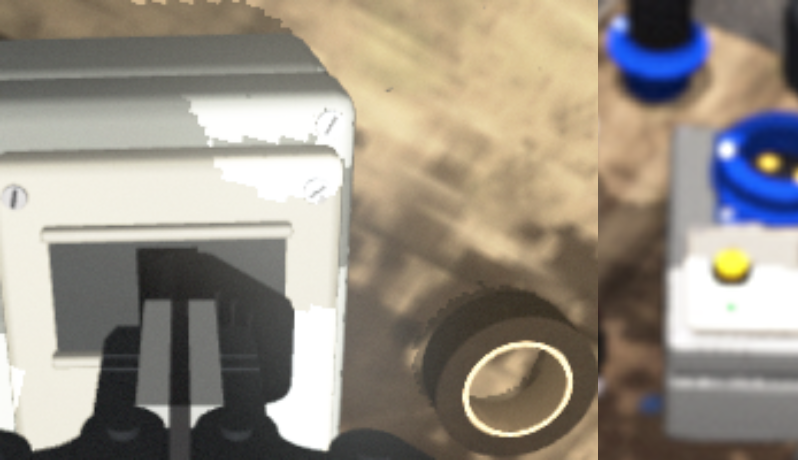

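The lever is now over on the "on" side, with its tip about 22 mm past the pivot and close to the stop. I'll push slightly further until the stop force shows.

```bash
python3 -m creep '[{"xyz":[0.0007,-0.0029,0],"turn":0},{"xyz":[0.0004,-0.002,0],"turn":0},{"xyz":[0,0,0],"turn":0}]';python3 -m creep '[{"xyz":[0.0004,-0.002,0],"turn":0},{"xyz":[0.0004,-0.002,0],"turn":0},{"xyz":[0,0,0],"turn":0}]'
```

```text
time_s: 7.17
tool_pos: [0.669, 0.1514, 0.1123]
eef_rot: [0.994, 0.113, -0.0, -0.002]
wrist_force: [-1.7, 7.5, 0.6]
gripper_width: -0.0002
gripper_force: 3.4
time_s: 7.42
tool_pos: [0.669, 0.1511, 0.1123]
eef_rot: [0.994, 0.113, -0.001, -0.005]
wrist_force: [-4.0, 17.4, 0.1]
gripper_width: 0.0001
gripper_force: 7.0
```

At the stop: 17 N and no more motion. Back off, rise, open the gripper and look.

```bash
python3 -m creep '[{"xyz":[-0.0022,0.0098,0],"turn":0},{"xyz":[-0.003,0.0137,0],"turn":0},{"xyz":[-0.002,0.01,0.02],"turn":0},{"xyz":[-0.01,0.01,0.04],"turn":0},{"xyz":[-0.015,0.01,0.04],"turn":0}]' -1;python3 -m creep '[{"xyz":[-0.02,0.015,0.033],"turn":0},{"xyz":[-0.02,0.015,0.03],"turn":0},{"xyz":[0,0,0],"turn":0},{"xyz":[0,0,0],"turn":0}]'
python3 - <<'E'
from h import *
np.set_printoptions(precision=4,suppress=True)
im,V=snap("wrist","pics/w6.png"); print(monitor.read_state()["tool_pos"])
pts("wrist",["lever_tip","button_top","socket_mouth","tester_grip","tester_nose"],V)
im,V=snap("side"); pts("side",["lever_tip"],V)
E
```

```text
time_s: 7.83
tool_pos: [0.639, 0.198, 0.2089]
eef_rot: [0.994, 0.114, -0.001, 0.001]
wrist_force: [0.0, -0.1, -0.0]
gripper_width: 0.0603
gripper_force: 0.0
time_s: 8.17
tool_pos: [0.5994, 0.2289, 0.2754]
eef_rot: [0.993, 0.115, 0.003, 0.0]
wrist_force: [-0.0, -0.8, 0.1]
gripper_width: 0.0857
gripper_force: 0.0
[0.5992 0.2281 0.2731]
wrist lever_tip [(0.6, [0.6739, 0.1414, 0.1248])]
wrist button_top [(0.54, [0.6144, 0.1427, 0.1077])]
wrist socket_mouth [(0.61, [0.6248, 0.2329, 0.1051]), (0.2, [0.5074, 0.3897, -0.0065])]
wrist tester_grip [(0.68, [0.5129, 0.3938, 0.0745])]
wrist tester_nose [(0.96, [0.5094, 0.3894, -0.0036])]
side lever_tip [(0.37, [0.6726, 0.1432, 0.1212])]
```

View pics/w6.png

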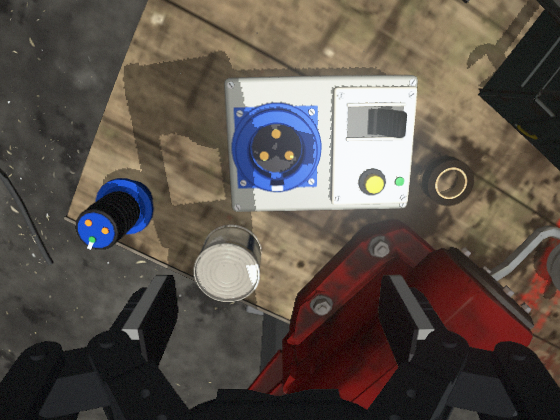

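The lever stays up, latched on, with its tip at (395,122). Tester top is at about (97,230), with a white mark at (90,243) on its near side. I'll fit the socket rim and the tester top and key direction from this static view.

```bash
cat >> h.py <<'E'
def proj(cam,P,V):
    c=cams.camera_params(cam); q=P@V[:3,:3].T+V[:3,3]; s=np.c_[q[:,0]/-q[:,2],-q[:,1]/-q[:,2]]
    s=s*(1+c["k1"]*(s**2).sum(1,keepdims=True)); return np.c_[s[:,0]*c["fx"]+c["cx"],s[:,1]*c["fy"]+c["cy"]]
def circ(cam,im,V,g,z,rads,span=.008):
    "best circle centre near g: strongest mean contrast across the projected circles"
    b=cv2.GaussianBlur(im,(3,3),0).astype(np.float32); a=np.linspace(0,2*np.pi,120,endpoint=False); u=np.c_[np.cos(a),np.sin(a),0*a]
    def val(x,y,r): 
        p=proj(cam,np.r_[x,y,z]+r*u,V).astype(np.float32); return cv2.remap(b,p[:,0],p[:,1],cv2.INTER_LINEAR)[:,0]
    best=[]
    for x in g[0]+np.arange(-span,span,.0005):
        for y in g[1]+np.arange(-span,span,.0005):
            best.append((sum(np.minimum(np.abs(val(x,y,r+.0012)-val(x,y,r-.0012)).sum(1),60).mean() for r in rads),x,y))
    best.sort(reverse=True); return np.round(np.r_[best[0],np.mean(best[:10],0)[1:]],4)
E
python3 - <<'E'
from h import *
np.set_printoptions(precision=4,suppress=True)
im=cv2.imread("pics/w6.png")[:,:,::-1].copy(); V=np.array(cams.camera_params("wrist")["view"])
print("outer",circ("wrist",im,V,(.6255,.2345),.1045,[.0365]),"bore",circ("wrist",im,V,(.6255,.2345),.1045,[.0243]),"both",circ("wrist",im,V,(.6255,.2345),.1045,[.0365,.0243]))
print("button",circ("wrist",im,V,(.615,.143),.107,[.0085]))
print("tester top",circ("wrist",im,V,(.512,.390),.104,[.022]),"collar?",[circ("wrist",im,V,(.512,.390),z,[.0335]) for z in (.037,)])
P=[onz("wrist",p,V,.083) for p in [(227,79),(417,77),(408,208),(238,209)]]; print(P,np.mean(P,0))
print("dash",onz("wrist",(277,188),V,.1045))
k=cv2.resize(im[170:260,60:160],None,fx=6,fy=6,interpolation=cv2.INTER_CUBIC); cv2.imwrite("pics/w6z.png",k[:,:,::-1])
E
```

```text
Traceback (most recent call last):
  File "h.py", line 40, in circ
    best.append((sum(np.minimum(np.abs(val(x,y,r+.0012)-val(x,y,r-.0012)).sum(1),60).mean() for r in rads),x,y))
                 ~~~^^^^^^^^^^^^^^^^^^^^^^^^^^^^^^^^^^^^^^^^^^^^^^^^^^^^^^^^^^^^^^^^^^^^^^^^^^^^^^^^^^^^^^
  File "h.py", line 40, in <genexpr>
    best.append((sum(np.minimum(np.abs(val(x,y,r+.0012)-val(x,y,r-.0012)).sum(1),60).mean() for r in rads),x,y))
                                       ~~~^^^^^^^^^^^^^
  File "h.py", line 36, in val
    p=proj(cam,np.r_[x,y,z]+r*u,V).astype(np.float32); return cv2.remap(b,p[:,0],p[:,1],cv2.INTER_LINEAR)[:,0]
      ~~~~^^^^^^^^^^^^^^^^^^^^^^^^
  File "h.py", line 30, in proj
    c=cams.camera_params(cam); q=P@V[:3,:3].T+V[:3,3]; s=np.c_[q[:,0]/-q[:,2],-q[:,1]/-q[:,2]]
ValueError: time passes only in moves, steps and waits
```

```bash
sed -i 's/c=cams.camera_params(cam)/c=K(cam)/' h.py; cat >> h.py <<'E'
import functools
K=functools.lru_cache(None)(lambda cam: cams.camera_params(cam))
E
python3 - <<'E'
from h import *
np.set_printoptions(precision=4,suppress=True)
im=cv2.imread("pics/w6.png")[:,:,::-1].copy(); V=np.array(K("wrist")["view"]); print(monitor.read_state()["time_s"])
print("outer",circ("wrist",im,V,(.6255,.2345),.1045,[.0365]),"bore",circ("wrist",im,V,(.6255,.2345),.1045,[.0243]),"both",circ("wrist",im,V,(.6255,.2345),.1045,[.0365,.0243]))
print("button",circ("wrist",im,V,(.615,.143),.107,[.0085]))
print("tester top",circ("wrist",im,V,(.512,.390),.104,[.022]),"collar?",[circ("wrist",im,V,(.512,.390),z,[.0335]) for z in (.037,)])
P=[onz("wrist",p,V,.083) for p in [(227,79),(417,77),(408,208),(238,209)]]; print(P,np.mean(P,0))
print("dash",onz("wrist",(277,188),V,.1045))
k=cv2.resize(im[170:260,60:160],None,fx=6,fy=6,interpolation=cv2.INTER_CUBIC); cv2.imwrite("pics/w6z.png",k[:,:,::-1])
E
```

```text
8.5667
outer [52.7854  0.624   0.238   0.623   0.2377] bore [54.2992  0.6245  0.236   0.6238  0.2355] both [105.0552   0.6235   0.2355   0.6228   0.2354]
button [60.      0.6165  0.145   0.6159  0.1448]
tester top [50.3476  0.513   0.386   0.513   0.3857] collar? [array([50.9736,  0.511 ,  0.3865,  0.5108,  0.3868])]
[array([0.6723, 0.2909, 0.083 ]), array([0.7129, 0.1287, 0.083 ]), array([0.5945, 0.0958, 0.083 ]), array([0.5559, 0.2581, 0.083 ])] [0.6339 0.1934 0.083 ]
dash [0.5915 0.2273 0.1045]
```

View pics/w6z.png

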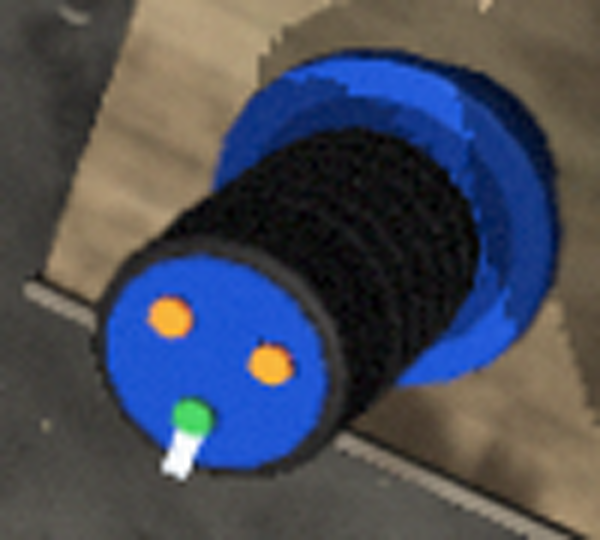

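Zoom: three lamps, with the white stripe at zoom (177,470), i.e. pixel (89.5,248), and the top centre near (96.3,230).

```bash
python3 - <<'E'
from h import *
np.set_printoptions(precision=4,suppress=True)
V=np.array(K("wrist")["view"])
z=lambda u,v:onz("wrist",(60+u/6,170+v/6),V,.104)
c=z(217,361);g=z(192,415);t=z(177,470);w=z(190,435);l1=z(171,318);l2=z(271,365)
for n,d in [("c-t",t-c),("c-g",g-c),("g-t",t-g),("lamps",np.r_[-(l2-l1)[1],(l2-l1)[0]])]: print(n,np.arctan2(d[1],d[0]))
print(c,l1,l2,g,t); s=monitor.read_state(); print(s["qpos"],s["tool_pos"])
E
python3 -m creep '[{"xyz":[-0.0145,0.0265,0],"turn":0},{"xyz":[-0.0145,0.0265,0],"turn":0},{"xyz":[-0.0145,0.0265,0],"turn":0},{"xyz":[-0.0145,0.0265,0],"turn":0},{"xyz":[-0.0145,0.0265,0],"turn":0}]'
python3 -m creep '[{"xyz":[-0.0145,0.0255,-0.02],"turn":0},{"xyz":[0,0,-0.02],"turn":0},{"xyz":[0,0,0],"turn":0},{"xyz":[0,0,0],"turn":0}]'
python3 - <<'E'
from h import *
im,V=snap("wrist","pics/w7.png"); s=monitor.read_state(); print(s["tool_pos"],s["qpos"])
pts("wrist",["tester_grip","tester_nose"],V)
print(circ("wrist",im,V,(.5125,.3865),.104,[.022]))
E
```

```text
c-t 2.8811241287900797
c-g 2.8129789403247605
g-t 2.951700198480998
lamps -0.2551976428989025
[0.512  0.3858 0.104 ] [0.5178 0.3937 0.104 ] [0.5134 0.3771 0.104 ] [0.5015 0.3894 0.104 ] [0.4909 0.3915 0.104 ]
[ 0.3452  0.4076  1.3298 -0.0003  1.4063  1.6891] [0.5993 0.2276 0.2713]
time_s: 8.98
tool_pos: [0.5261, 0.3615, 0.2721]
eef_rot: [0.994, 0.113, -0.0, 0.0]
wrist_force: [0.2, 0.1, -0.6]
gripper_width: 0.0855
gripper_force: 0.0
time_s: 9.32
tool_pos: [0.5118, 0.3857, 0.2313]
eef_rot: [0.994, 0.114, -0.001, 0.001]
wrist_force: [0.6, 0.3, 0.4]
gripper_width: 0.0856
gripper_force: 0.0
[0.51269651 0.38576445 0.23273929] [ 6.27401259e-01  4.25131422e-01  1.39767002e+00 -5.74159018e-04
  1.31913950e+00  1.97117486e+00]
wrist tester_grip [(0.66, [0.512, 0.3927, 0.0741])]
wrist tester_nose []
[45.051   0.5155  0.3895  0.5152  0.3898]
```

View pics/w7.png

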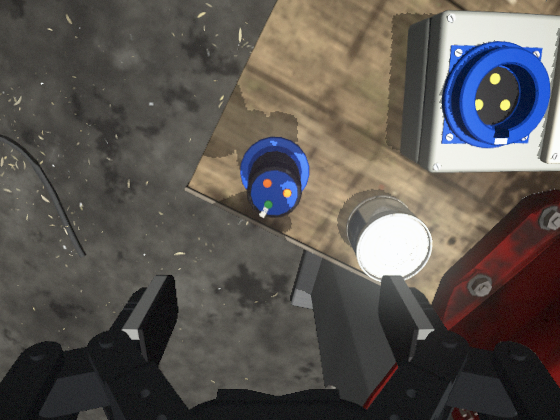

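Tester is dead ahead of the open fingers at (273,190), clear of the tin. Descending around it.

```bash
python3 -m creep '[{"xyz":[0.001,0.002,-0.036],"turn":0},{"xyz":[0,0,-0.036],"turn":0},{"xyz":[0,0,-0.036],"turn":0},{"xyz":[0,0,-0.034],"turn":0},{"xyz":[0,0,-0.02],"turn":0}]'
python3 -m creep '[{"xyz":[0,0,-0.013],"turn":0},{"xyz":[0,0,-0.004],"turn":0},{"xyz":[0,0,0],"turn":0},{"xyz":[0,0,0],"turn":0},{"xyz":[0,0,0],"turn":0}]' - 60
python3 -m creep '[{"xyz":[0,0,0],"turn":0},{"xyz":[0,0,0],"turn":0},{"xyz":[0,0,0],"turn":0},{"xyz":[0,0,0],"turn":0},{"xyz":[0,0,0],"turn":0}]' 1 70
```

```text
time_s: 9.88
tool_pos: [0.5128, 0.3866, 0.0681]
eef_rot: [0.994, 0.113, -0.001, 0.001]
wrist_force: [0.6, 0.4, -0.1]
gripper_width: 0.0853
gripper_force: 0.0
time_s: 10.3
tool_pos: [0.5144, 0.3887, 0.0555]
eef_rot: [0.994, 0.113, 0.002, -0.001]
wrist_force: [1.5, 0.5, -1.1]
gripper_width: 0.0856
gripper_force: 0.0
time_s: 10.72
tool_pos: [0.5134, 0.3886, 0.0545]
eef_rot: [0.994, 0.114, 0.001, -0.0]
wrist_force: [-0.4, 0.9, 4.1]
gripper_width: 0.0426
gripper_force: 70.9
```

```bash
python3 -m creep '[{"xyz":[0,0,0.01],"turn":0},{"xyz":[0,0,0.025],"turn":0},{"xyz":[0,0,0.035],"turn":0},{"xyz":[0,0,0.035],"turn":0.1},{"xyz":[0.01,-0.014,0.035],"turn":0.1}]' 1 100
python3 -m creep '[{"xyz":[0.018,-0.025,0.025],"turn":0.1},{"xyz":[0.018,-0.025,0],"turn":0.1},{"xyz":[0.018,-0.025,0],"turn":0.095},{"xyz":[0.018,-0.025,0],"turn":0},{"xyz":[0.018,-0.025,0],"turn":0}]'
python3 -m creep '[{"xyz":[0.0106,-0.014,0],"turn":0},{"xyz":[0,0,0],"turn":0},{"xyz":[0,0,0],"turn":0},{"xyz":[0,0,0],"turn":0}]'
python3 - <<'E'
from h import *
im,V=snap("wrist","pics/w8.png"); s=monitor.read_state(); print(s["tool_pos"],s["eef_rot"],s["wrist_force"])
pts("wrist",["tester_grip","tester_nose","socket_mouth"],V)
for c in ["scene","side"]:
    im2,V=snap(c,f"pics/{c}8.png"); pts(c,["tester_nose","tester_grip","socket_mouth"],V)
E
```

```text
time_s: 11.13
tool_pos: [0.5211, 0.3757, 0.1948]
eef_rot: [0.976, 0.216, -0.001, -0.0]
wrist_force: [0.1, 0.2, -2.3]
gripper_width: 0.0424
gripper_force: 101.6
time_s: 11.55
tool_pos: [0.6133, 0.2478, 0.2187]
eef_rot: [0.935, 0.354, -0.0, 0.0]
wrist_force: [-0.2, -0.1, -2.8]
gripper_width: 0.0421
gripper_force: 101.4
time_s: 11.88
tool_pos: [0.623, 0.2356, 0.2184]
eef_rot: [0.935, 0.354, -0.001, -0.0]
wrist_force: [0.0, 0.3, -2.1]
gripper_width: 0.0422
gripper_force: 101.7
[0.62286373 0.23601626 0.21842473] [ 9.35247515e-01  3.53994080e-01 -4.78801268e-04 -2.19295768e-04] [-1.30806528  1.0718662  -1.93027978]
wrist tester_grip [(0.8, [0.6223, 0.2376, 0.2396])]
wrist tester_nose []
wrist socket_mouth [(0.75, [0.6265, 0.2331, 0.103])]
scene tester_nose [(0.7, [0.625, 0.2328, 0.162])]
scene tester_grip [(0.69, [0.6196, 0.2328, 0.2377])]
scene socket_mouth [(0.79, [0.6178, 0.235, 0.1025])]
side tester_nose [(0.61, [0.6242, 0.2382, 0.1611]), (0.19, [0.6176, 0.144, 0.1066])]
side tester_grip [(0.63, [0.6261, 0.2355, 0.2362])]
side socket_mouth [(0.59, [0.6315, 0.2381, 0.1032]), (0.44, [0.6398, 0.1983, -0.0037])]
```

View pics/w8.png

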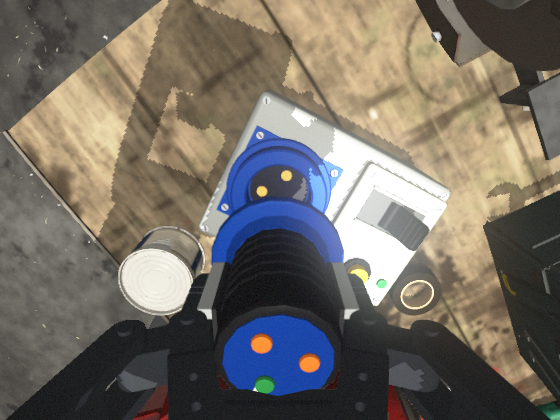

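Held tester over the socket: lamps at (261,343) and (309,363), green at (264,386). The socket is visible behind the collar at (285,185), and the lever is still up. Check yaw and rim from this view.

```bash
python3 - <<'E'
from h import *
np.set_printoptions(precision=4,suppress=True)
im=cv2.imread("pics/w8.png")[:,:,::-1].copy(); V=np.array(K("wrist")["view"])
P=[onz("wrist",p,V,.268) for p in [(261,343),(309,363),(264,386)]]; d=P[1]-P[0]; m=(P[0]+P[1])/2-P[2]
print("tester yaw",np.arctan2(-d[1],-d[0])-np.pi/2+np.pi if 0 else np.arctan2(d[0],-d[1]),np.arctan2(m[1],m[0]),np.mean(P,0))
g=(.624,.2357)
print("outer",circ("wrist",im,V,g,.1045,[.0365]),"both",circ("wrist",im,V,g,.1045,[.0365,.0243]))
print("collar",circ("wrist",im,V,(.623,.2357),.164+.0375,[.0335]),circ("wrist",im,V,(.623,.2357),.268,[.022]))
E0=[onz("wrist",p,V,.083) for p in [(266,95),(450,192),(203,228)]]
for a,b in [(0,1),(0,2)]: d=E0[b]-E0[a]; print(d, np.arctan2(d[1],d[0]))
E
```

```text
tester yaw 0.23535029067388574 0.2602180208948456 [0.621  0.2337 0.268 ]
outer [39.8091  0.631   0.2432  0.6309  0.2427] both [75.444   0.624   0.2362  0.6249  0.2369]
collar [43.5495  0.623   0.2362  0.6228  0.2362] [35.3617  0.6275  0.2392  0.6272  0.2392]
[ 0.043  -0.1623  0.    ] -1.3115924949129192
[-0.1157 -0.0304  0.    ] -2.884663053743003
```

Yaw matches to within about 0.02. Lower to just above the rim, then feel the way in.

```bash
python3 -m creep '[{"xyz":[0.001,0,-0.02],"turn":0},{"xyz":[0,0,-0.02],"turn":0},{"xyz":[0,0,-0.01],"turn":0},{"xyz":[0,0,-0.004],"turn":0},{"xyz":[0,0,0],"turn":0}]'
python3 -m creep '[{"xyz":[0,0,-0.002],"turn":0},{"xyz":[0,0,-0.002],"turn":0},{"xyz":[0,0,-0.002],"turn":0},{"xyz":[0,0,-0.002],"turn":0},{"xyz":[0,0,0],"turn":0}]'
```

```text
time_s: 12.9
tool_pos: [0.6243, 0.235, 0.1635]
eef_rot: [0.935, 0.354, -0.001, 0.0]
wrist_force: [-0.0, 0.4, -2.7]
gripper_width: 0.0426
gripper_force: 101.7
time_s: 13.32
tool_pos: [0.6246, 0.2352, 0.1565]
eef_rot: [0.935, 0.354, -0.0, 0.0]
wrist_force: [0.2, 0.3, -2.3]
gripper_width: 0.042
gripper_force: 101.7
```

```bash
python3 -m creep '[{"xyz":[0,0,-0.003],"turn":0},{"xyz":[0,0,-0.002],"turn":0},{"xyz":[0,0,0],"turn":0}]'
python3 -m creep '[{"xyz":[0,0,-0.002],"turn":0},{"xyz":[0,0,-0.002],"turn":0},{"xyz":[0,0,-0.002],"turn":0},{"xyz":[0,0,0],"turn":0}]'
```

```text
time_s: 13.57
tool_pos: [0.6249, 0.2356, 0.1513]
eef_rot: [0.935, 0.354, 0.0, -0.0]
wrist_force: [1.0, 0.1, -2.5]
gripper_width: 0.0416
gripper_force: 101.7
time_s: 13.9
tool_pos: [0.6248, 0.2355, 0.1453]
eef_rot: [0.935, 0.354, 0.0, -0.0]
wrist_force: [1.6, 1.9, -2.5]
gripper_width: 0.042
gripper_force: 101.7
```

```bash
python3 -m creep '[{"xyz":[0,0,-0.002],"turn":0},{"xyz":[0,0,-0.002],"turn":0},{"xyz":[0,0,-0.002],"turn":0},{"xyz":[0,0,-0.002],"turn":0},{"xyz":[0,0,0],"turn":0}]'
python3 -m creep '[{"xyz":[0,0,-0.002],"turn":0},{"xyz":[0,0,-0.002],"turn":0},{"xyz":[0,0,-0.002],"turn":0},{"xyz":[0,0,0],"turn":0}]'
```

```text
time_s: 14.32
tool_pos: [0.625, 0.2355, 0.1381]
eef_rot: [0.935, 0.354, 0.001, -0.0]
wrist_force: [-0.4, 2.1, 2.0]
gripper_width: 0.0421
gripper_force: 101.6
time_s: 14.65
tool_pos: [0.625, 0.2356, 0.1331]
eef_rot: [0.935, 0.354, 0.001, -0.0]
wrist_force: [-0.4, 2.3, 6.9]
gripper_width: 0.0419
gripper_force: 101.6
```

```bash
python3 -m creep '[{"xyz":[0,0,-0.002],"turn":0},{"xyz":[0,0,-0.002],"turn":0},{"xyz":[0,0,-0.002],"turn":0},{"xyz":[0,0,0],"turn":0},{"xyz":[0,0,0],"turn":0}]'
python3 -m creep '[{"xyz":[0,0,-0.001],"turn":0},{"xyz":[0,0,-0.001],"turn":0},{"xyz":[0,0,0],"turn":0}]'
```

```text
time_s: 15.07
tool_pos: [0.6251, 0.2357, 0.1291]
eef_rot: [0.935, 0.354, 0.002, -0.0]
wrist_force: [-3.3, 2.7, 14.4]
gripper_width: 0.0422
gripper_force: 103.1
time_s: 15.32
tool_pos: [0.6252, 0.2358, 0.1291]
eef_rot: [0.935, 0.354, 0.002, -0.0]
wrist_force: [-5.4, 1.4, 22.4]
gripper_width: 0.0424
gripper_force: 103.5
```

Hard stop exactly at the home height (0.129), pressing about 25 N. Final check of steadiness, lever and bystanders.

```bash
python3 -m creep '[{"xyz":[0,0,0],"turn":0},{"xyz":[0,0,0],"turn":0},{"xyz":[0,0,0],"turn":0},{"xyz":[0,0,0],"turn":0},{"xyz":[0,0,0],"turn":0}]'
python3 - <<'E'
from h import *
im,V=snap("scene","pics/scene9.png"); pts("scene",["lever_tip","tin","mug","tape_roll","tester_nose"],V)
im,V=snap("side","pics/side9.png"); pts("side",["lever_tip","tester_nose","tin","mug","tape_roll"],V)
im,V=snap("wrist","pics/w9.png"); pts("wrist",["lever_tip"],V); s=monitor.read_state(); print(s["tool_pos"],s["wrist_force"])
E
```

```text
time_s: 15.73
tool_pos: [0.6252, 0.2358, 0.129]
eef_rot: [0.935, 0.354, 0.002, -0.0]
wrist_force: [-5.2, 1.3, 22.9]
gripper_width: 0.0425
gripper_force: 103.5
scene lever_tip [(0.64, [0.6738, 0.1405, 0.1261]), (0.24, [0.6194, 0.2315, 0.148])]
scene tin []
scene mug []
scene tape_roll [(0.7, [0.6196, 0.0267, 0.0041])]
scene tester_nose [(0.87, [0.6274, 0.234, 0.0747])]
side lever_tip [(0.67, [0.6286, 0.2406, 0.1038]), (0.58, [0.6267, 0.2386, 0.0729])]
side tester_nose [(0.64, [0.6271, 0.2368, 0.0729]), (0.57, [0.6757, 0.1397, 0.123])]
side tin [(0.73, [0.47, 0.2594, -0.0008])]
side mug [(0.63, [0.542, -0.1934, -0.0028])]
side tape_roll [(0.56, [0.6212, 0.0223, 0.0004])]
wrist lever_tip [(0.56, [0.675, 0.1388, 0.1269])]
[0.62517914 0.23577301 0.12903975] [-4.64215813  1.64422509 22.43095439]
```

View pics/w9.png

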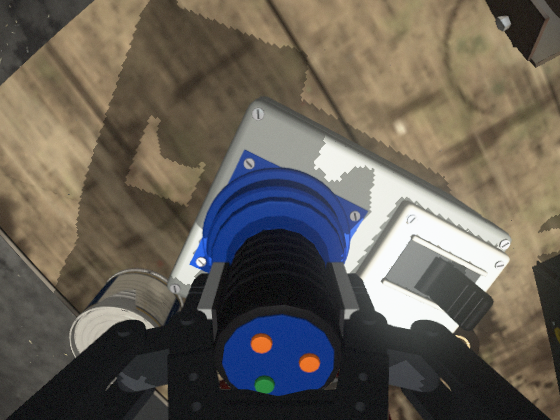

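The collar sits on the rim, the lever is up at (460,290), and the bystanders haven't moved. Handing in.

```bash
python3 -c "
from workcell import env; print(env.hand_in())"
```

```text
the job is handed in; nothing more can be done
None
```

The breaker was tripped with the test button and the lever reset until it stayed up. The tester is keyed into the socket, pressed home at about 25 N and still gripped. The mug, tape and tin were not moved, and the job was handed in at about 16 s.

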